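# Sort the reagent jars back onto their own spill trays

### The arm

A 6-joint arm with a two-finger parallel gripper is mounted at the origin on the work surface. World frame = base frame: x ahead of the robot, y to its left, z up, the work surface at z = 0. Lengths are in m, angles in rad, forces in N, time in s.
With the tool pointing down it reaches from about 0.375 to 0.975 m from the base axis. Payload 3.8 kg.
Tool frame: the origin (TCP) lies midway between the tips of the shut fingers; the grasp point (between the pads) lies 19 mm behind it; z points along the fingers, y is the line along which they close (so a half turn about z gives the same grasp; the last joint's range is limited). The gripper opens to 85 mm and grips with 20 to 120 N. Pads are 22 mm wide; open, the fingers measure 114 mm over their backs; the gripper's body (76 mm by 85 mm) begins 54 mm behind the grasp point. The pads swing forward as they close: fully open they stand 13 mm farther back than shut.
Start: joints at [1.087, 0.264, 1.604, -0, 1.274, -0.037], TCP at [0.292, 0.609, 0.231] pointing down, gripper open.
Joint ranges: [-2.63, 2.63], [-0.94, 2.18], [0.31, 2.57], [-1.31, 4.45], [0, 2.66], [-2.55, 2.55]. Speed limits (rad/s): [2.57, 2.57, 3.14, 3.14, 3.14, 3.14].

### API

Orientations are given as a rotation vector (axis times angle).
In Python, from workcell import bot gives the robot as it stands.
- The arm moves only by the tool servo_tool, never from a script. Its argument "series" is a list of rows, each a list of 7 numbers: the shift along the world's x, y, z in units of 0.15 m (1.0 is 0.15 m), then the turn, a rotation vector about the world's x, y, z in units of 180 degrees (1.0 is 180 degrees), then the closure, from 0 (fully open) to 1 (shut). A call has 1 to 20 rows; each row is the pose to reach, as a shift and turn from the pose commanded when the call began, turning the shorter way round; what a row does not reach only later rows make up. A row lasts 1/10 s, in which the tool goes at most 50 mm and 8.59 degrees, less where a joint would pass 70% of its speed; a pose out of reach is approached as far as the arm can. A call with a number of a shift or a turn outside -1 to 1 is refused whole. A call with a gripper value outside its range is refused whole. The fingers move at their own pace and stop on an object; "newtons" is the grip in N (left out, the last holds). Time passes only in rows, so rows that repeat a pose let the fingers close. It gives the time, the measured TCP pose, the force, the opening and the grip force at its end, in the units of the state.
- bot.read_state(): the state, without advancing time (a new reading comes with each control period).
- bot.read_camera(name): name is "side" or "top" or "wrist"; returns the picture (480x640x3 uint8, red, green, blue); there is no depth.
- bot.camera_info(name): a dict with "vertical_fov" (degrees; the focal length in pixels is half the picture's height over the tangent of half this angle, whatever the lens; pixels are square), "cx", "cy" (the principal point, pixels), "dist" ([k1, k2, p1, p2, k3] as OpenCV has them; the pictures are not rectified), "R" (3x3) and "t" (3): a world point X has camera coordinates R X + t. Camera axes: x right, y down, z forward; pixel columns grow to the right and rows downward; lengths in m; the calibration is good to about 2 mm. A picture is of the moment at which its call begins: read the wrist's pose just before it. camera_info takes no time and is no camera call; for the wrist camera it gives the pose at the moment of the call.
- bot.finish_job(): hands the job in; it is judged then, once.
Trained networks look in the newest picture that a camera, given by its name, has taken for a name from the list of things; names that differ only in an ending like _2 or _b are one class to them, and where a whole thing is asked for, a point or a joint stands for the part that bears it (a point fixed in the world has none). Each returns a list of dicts, best first, with "score" (0 to 1); they miss things now and then, are a little off and sometimes report something else, mostly with a low value. They report only what shows in the picture. A call takes as long as a camera call.
- bot.recognise(target, camera): "box" ([left, top, right, bottom] as shares, 0 to 1, of the picture: columns of its width, rows of its height, round what is visible of it).
- bot.trace(target, camera): "mask" (480x640 bool, what is visible of it) and "box" ([left, top, right, bottom] as shares, 0 to 1, of the picture: columns of its width, rows of its height, round what is visible of it).
- bot.mark_of(target, camera): "at" ([row, column] as shares, 0 to 1, of the picture: columns of its width, rows of its height: a listed point, or the origin of a listed thing).
The state is a dict: "time": time; "q": joint angles; "joint_vel": joint speeds; "joint_torque": joint torques, N m; "tool_pos": TCP position; "tcp_rot": TCP orientation; "wrist_force": force on the tool from outside, world axes, zero at the start; "torque": the same for the moment, N m; "width": opening from 0.0 (shut) to 1.0 (fully open); "grip_force": force on a finger pad.
Only numpy, scipy, OpenCV 4.12 (cv2) and the standard library are available. Lean on these libraries where they do the work, as an engineer would, in place of code of your own. Each camera call takes 0.05 s, during which the arm holds its last target. There are 200 camera calls.

### The job

The three jars in the fume hood are all standing in the wrong spill trays. Using the empty grey tray as the free spot on the way, change them round until each jar stands upright in the middle of the tray that has the colour of its cap, and the grey tray is empty again. Lift the jars and set them down gently, without dropping, tipping or knocking any of them, and leave the beaker, the small amber bottle and the steel bowl where they are.

Things in the scene. Friction and masses are not known exactly. Their poses are not given: they have to be found in the camera images.
- jar_red_center (a point): wide-mouth plastic jar, white body with red screw cap and red label band; upright, 75 mm high, body 52 mm across up to 54 mm above its foot, cap 49 mm across above 58 mm; 0.08 to 0.17 kg. This point: its centre, on its axis, 37.5 mm above its foot; z along the axis, up when upright. At the start it stands in a tray of another colour.
- jar_blue_center (a point): wide-mouth plastic jar, white body with blue screw cap and blue label band; upright, 75 mm high, body 52 mm across up to 54 mm above its foot, cap 49 mm across above 58 mm; 0.08 to 0.17 kg. This point: its centre, on its axis, 37.5 mm above its foot; z along the axis, up when upright. At the start it stands in a tray of another colour.
- jar_yellow_center (a point): wide-mouth plastic jar, white body with yellow screw cap and yellow label band; upright, 75 mm high, body 52 mm across up to 54 mm above its foot, cap 49 mm across above 58 mm; 0.08 to 0.17 kg. This point: its centre, on its axis, 37.5 mm above its foot; z along the axis, up when upright. At the start it stands in a tray of another colour.
- tray_red: fixed square spill tray of red plastic, 92 mm square and 12 mm high, open on top, walls and floor 4 mm thick (inside 84 mm square, floor 4 mm above the bench). Origin: centre of its underside, on the bench; z up, x and y along its sides. Place of the jar with the red cap.
- tray_blue: fixed square spill tray of blue plastic, 92 mm square and 12 mm high, open on top, walls and floor 4 mm thick (inside 84 mm square, floor 4 mm above the bench). Origin: centre of its underside, on the bench; z up, x and y along its sides. Place of the jar with the blue cap.
- tray_yellow: fixed square spill tray of yellow plastic, 92 mm square and 12 mm high, open on top, walls and floor 4 mm thick (inside 84 mm square, floor 4 mm above the bench). Origin: centre of its underside, on the bench; z up, x and y along its sides. Place of the jar with the yellow cap.
- tray_grey: fixed square spill tray of grey plastic, 92 mm square and 12 mm high, open on top, walls and floor 4 mm thick (inside 84 mm square, floor 4 mm above the bench). Origin: centre of its underside, on the bench; z up, x and y along its sides. The free spot: empty at the start.
- beaker_center (a point): bystander: loose clear glass beaker, 56 mm across, 65 mm high; this point lies on its axis half-way up.
- sample_bottle_center (a point): bystander: loose small amber glass bottle with black cap, 36 mm across, 60 mm high; this point lies on its axis half-way up.
- bowl_center (a point): bystander: loose steel bowl, 90 mm across the rim, 40 mm high; this point lies on its axis half-way up.

How it is judged:
On the way:
1. one of the jars has been set down upright on the grey tray and let go (((horizontal distance between jar_red_center and tray_grey below 0.021 m and z of jar_red_center in the frame of tray_grey between 0.037 and 0.046 m and angle between jar_red_center's own z axis and vertical below 0.1 rad and linear speed of jar_red below 0.02 m/s and contact force between the fingers and jar_red below 0.1 N) or (horizontal distance between jar_blue_center and tray_grey below 0.021 m and z of jar_blue_center in the frame of tray_grey between 0.037 and 0.046 m and angle between jar_blue_center's own z axis and vertical below 0.1 rad and linear speed of jar_blue below 0.02 m/s and contact force between the fingers and jar_blue below 0.1 N) or (horizontal distance between jar_yellow_center and tray_grey below 0.021 m and z of jar_yellow_center in the frame of tray_grey between 0.037 and 0.046 m and angle between jar_yellow_center's own z axis and vertical below 0.1 rad and linear speed of jar_yellow below 0.02 m/s and contact force between the fingers and jar_yellow below 0.1 N))), for 0.2 s.
At the end, for the whole second after the job is handed in: Each jar stands upright (within 0.1 rad) on the floor of the tray of its cap's colour (centre height within 5 mm), its axis within 15 mm of the tray's centre, at rest and released; so the grey tray is empty (horizontal distance between jar_red_center and tray_red below 0.015 m and z of jar_red_center in the frame of tray_red between 0.037 and 0.046 m and angle between each of jar_red_center, jar_blue_center, jar_yellow_center's own z axis and vertical below 0.1 rad and linear speed of each of jar_red, jar_blue, jar_yellow below 0.02 m/s and horizontal distance between jar_blue_center and tray_blue below 0.015 m and z of jar_blue_center in the frame of tray_blue between 0.037 and 0.046 m and horizontal distance between jar_yellow_center and tray_yellow below 0.015 m and z of jar_yellow_center in the frame of tray_yellow between 0.037 and 0.046 m); the robot touches nothing.
It fails at once if a jar is tipped (more than about 29 degrees) (angle between any of jar_red_center, jar_blue_center, jar_yellow_center's own z axis and vertical above 0.5 rad).
It fails at once if a jar is dropped or knocked about (faster than 0.5 m/s while out of the fingers) ((linear speed of jar_red above 0.5 m/s and contact force between the fingers and jar_red below 0.05 N) or (linear speed of jar_blue above 0.5 m/s and contact force between the fingers and jar_blue below 0.05 N) or (linear speed of jar_yellow above 0.5 m/s and contact force between the fingers and jar_yellow below 0.05 N)).
It fails at once if the beaker, the amber bottle or the bowl is moved more than 15 mm (distance of any of beaker_center, sample_bottle_center, bowl_center from where it was at the start of the episode above 0.015 m).
It also fails if it takes over 104 s, if anything falls off the work surface, if the arm or the gripper's body presses on something with over 40 N, if the wrist force passes 120 N, or if a joint passes its speed limit or range.

## Working session

There is one attempt and no reset: what is moved stays moved. The work goes in short steps, Python scripts to look and compute and a tool call to move; the robot and the scene stay as the last step left them, time stands still between calls to the robot, and variables do not carry over. Pictures are saved under pics/ and viewed, at most 14 in all, crops included, and the job is handed in when it is done.

Besides the shell and the picture viewer there is one more tool, called in YAML: its name, and indented under it one key for each argument. servo_tool: Moves the arm, as the interface text tells. Shifts and turns lie within -1 to 1; 1 stands for 0.15 m of shift or 180 degrees of turn. Its arguments: {"type":"object","properties":{"series":{"type":"array","items":{"type":"array","items":{"type":"number"}}},"newtons":{"type":"number"}},"required":["series"]}

```bash
mkdir -p pics
cat > h.py <<'E'
import numpy as np, cv2
from workcell import bot
def cam(n):
    c=bot.camera_info(n); f=240/np.tan(np.radians(c["vertical_fov"])/2)
    K=np.array([[f,0,c["cx"]],[0,f,c["cy"]],[0,0,1]]); return K,np.array(c["dist"],float),np.array(c["R"]),np.array(c["t"])
def ray(n,uv,C=None):
    K,d,R,t=C or cam(n); p=cv2.undistortPoints(np.array([[uv]],float),K,d)[0,0]
    return -R.T@t, R.T@np.array([p[0],p[1],1])
def onz(n,uv,z,C=None):
    o,v=ray(n,uv,C); return o+v*(z-o[2])/v[2]
def proj(n,X):
    K,d,R,t=cam(n); return cv2.projectPoints(np.array([X],float),cv2.Rodrigues(R)[0],t,K,d)[0][0,0]
def save(n,img): cv2.imwrite("pics/"+n,img[:,:,::-1])
E
python3 - <<'E'
from h import *
np.set_printoptions(precision=3,suppress=True)
Z={'jar':.0415,'tra':0,'bea':.0325,'sam':.03,'bow':.02}
for n in("top","side"):
    im=bot.read_camera(n); save(n+"0.png",im); K,d,R,t=cam(n); print(n,-R.T@t,K[0,0],im.shape)
    for o in["jar_red_center","jar_blue_center","jar_yellow_center","tray_red","tray_blue","tray_yellow","tray_grey","beaker_center","sample_bottle_center","bowl_center"]:
        for r in bot.mark_of(o,n)[:2]:
            uv=(r["at"][1]*640,r["at"][0]*480); print(o,round(r["score"],2),np.round(uv),onz(n,uv,Z[o[:3]]))
print(bot.read_state())
E
```

```text
top [ 0.364 -0.008  0.84 ] 501.4926430272712 (480, 640, 3)
jar_red_center 0.85 [369. 199.] [ 0.612 -0.103  0.041]
jar_blue_center 0.91 [268. 284.] [0.479 0.069 0.041]
jar_blue_center 0.24 [471. 156.] [ 0.682 -0.286  0.041]
jar_yellow_center 0.72 [141. 202.] [0.629 0.282 0.041]
tray_red 0.81 [152. 209.] [0.628 0.276 0.   ]
tray_blue 0.85 [358. 208.] [ 0.611 -0.088  0.   ]
tray_yellow 0.88 [271. 284.] [0.484 0.069 0.   ]
tray_grey 0.65 [481. 291.] [ 0.453 -0.287  0.   ]
beaker_center 0.95 [250. 181.] [0.657 0.096 0.032]
sample_bottle_center 0.72 [372. 327.] [ 0.403 -0.093  0.03 ]
bowl_center 0.62 [472. 154.] [ 0.694 -0.296  0.02 ]
side [ 0.417 -0.701  0.707] 581.291654639677 (480, 640, 3)
jar_red_center 0.61 [366. 292.] [ 0.612 -0.099  0.041]
jar_blue_center 0.77 [264. 236.] [0.474 0.068 0.041]
jar_blue_center 0.37 [365. 293.] [ 0.611 -0.1    0.041]
jar_yellow_center 0.59 [461. 396.] [ 0.688 -0.311  0.041]
tray_red 0.92 [326. 177.] [0.63  0.275 0.   ]
tray_blue 0.85 [359. 311.] [ 0.603 -0.1    0.   ]
tray_yellow 0.81 [271. 253.] [0.484 0.067 0.   ]
tray_grey 0.98 [286. 430.] [ 0.452 -0.286  0.   ]
beaker_center 0.9 [361. 219.] [0.655 0.088 0.032]
beaker_center 0.67 [322. 160.] [0.624 0.292 0.032]
sample_bottle_center 0.75 [235. 314.] [ 0.406 -0.091  0.03 ]
bowl_center 0.86 [465. 396.] [ 0.702 -0.299  0.02 ]
{'time': 1.1, 'q': array([ 1.087,  0.264,  1.604, -0.   ,  1.274, -0.037]), 'joint_vel': array([ 0.   ,  0.   ,  0.001,  0.   , -0.001,  0.   ]), 'joint_torque': array([  0.   , -51.509, -36.773,  -0.   ,   0.001,  -0.   ]), 'tool_pos': array([0.292, 0.609, 0.231]), 'tcp_rot': array([0.696, 3.063, 0.   ]), 'wrist_force': array([-0.521, -0.089, -0.309]), 'torque': array([-0.028,  0.002,  0.05 ]), 'grip_force': 0.0, 'width': 0.99830284865677}
```

View pics/top0.png

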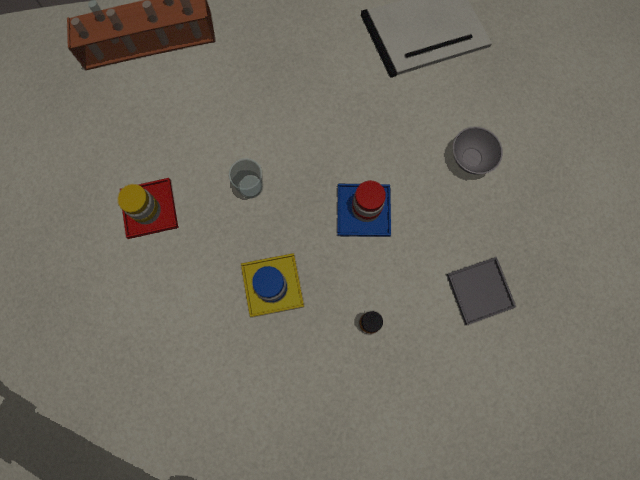

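View pics/side0.png

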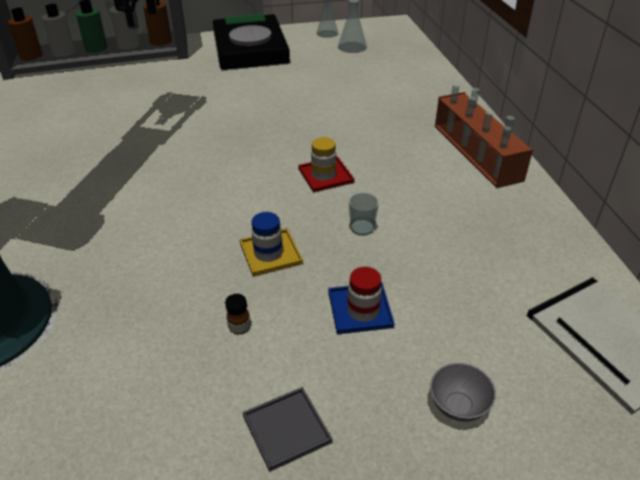

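Yellow jar (top 135,199) stands in the red tray, blue jar (268,283) in the yellow tray and red jar (370,197) in the blue tray. The grey tray is at (481,291), with clear space around every stop. Next I refine positions from the masks.

Run:
```python
from h import *
np.set_printoptions(precision=4,suppress=True)
for n in("top","side"):
    im=cv2.imread(f"pics/{n}0.png"); C=cam(n)
    bot.read_camera(n)
    for o in["tray_red","tray_blue","tray_yellow","tray_grey"]:
        r=bot.trace(o,n)
        if not r: print(o,"none");continue
        c=cv2.findContours(r[0]["mask"].astype(np.uint8),0,1)[0]; c=max(c,key=cv2.contourArea)[:,0]
        w=np.array([onz(n,p,.012,C)[:2] for p in c],np.float32); q=cv2.minAreaRect(w*1000)
        print(n,o,round(r[0]["score"],2),np.array(q[0]),np.array(q[1]),round(q[2],1))
    for o in["red","blue","yellow"]:
        r=[x for x in bot.trace(f"jar_{o}_center",n)]
        for x in r[:2]:
            m=x["mask"]; c=cv2.findContours(m.astype(np.uint8),0,1)[0]; c=max(c,key=cv2.contourArea)
            hsv=cv2.cvtColor(im,cv2.COLOR_BGR2HSV); cap=(m&(hsv[...,1]>150)).astype(np.uint8)
            k,l,s,ce=cv2.connectedComponentsWithStats(cap); 
            i=[j for j in range(1,k) if s[j,4]>80]; i.sort(key=lambda j:ce[j][1])
            print(n,o,round(x["score"],2),x["box"]*np.array([640,480,640,480]),[(ce[j],s[j,:5],onz(n,ce[j],.076 if n=="top" else .07,C)[:2]) for j in i[:2]])
```

```text
top tray_red 0.9 [627.7548 279.691 ] [95.7036 94.5301] 8.9
top tray_blue 0.61 [603.0906 -96.2985] [93.5661 93.2471] 87.0
top tray_yellow 0.74 [481.2374  66.4705] [94.0554 90.5916] 8.1
top tray_grey 0.73 [ 452.4108 -284.2266] [90.4517 95.739 ] 15.8
top red 0.81 [352.832 179.808 383.488 223.68 ] [(array([369.7256, 195.4916]), array([355, 181,  30,  30, 718], dtype=int32), array([ 0.6076, -0.1004]))]
top blue 0.66 [252.096 268.608 287.808 303.12 ] [(array([267.748, 281.673]), array([253, 267,  31,  31, 734], dtype=int32), array([0.4774, 0.0666]))]
top yellow 0.62 [119.168 181.584 159.808 224.016] [(array([132.7242, 198.6747]), array([118, 184,  31,  30, 707], dtype=int32), array([0.624 , 0.2837])), (array([148.6887, 213.1604]), array([129, 198,  29,  24, 106], dtype=int32), array([0.5978, 0.256 ]))]
side tray_red 0.65 [629.2852 274.3255] [100.8146 111.4149] 7.0
side tray_blue 0.8 [ 603.4385 -100.9498] [101.052   93.7831] 85.9
side tray_yellow 0.92 [481.9569  61.0414] [ 94.5707 104.3493] 7.8
tray_grey none
side red 0.82 [346.112 265.296 384.704 322.08 ] [(array([365.0778, 280.3554]), array([351, 267,  30,  28, 681], dtype=int32), array([ 0.6094, -0.1001])), (array([363.6797, 308.0065]), array([348, 300,  33,  13, 153], dtype=int32), array([ 0.5927, -0.1546]))]
side blue 0.87 [251.072 212.4   282.88  262.416] [(array([265.3655, 223.4784]), array([252, 213,  27,  22, 487], dtype=int32), array([0.4781, 0.0679])), (array([267.6923, 249.1442]), array([255, 244,  26,   9, 104], dtype=int32), array([0.473 , 0.0022]))]
side yellow 0.94 [310.592 136.992 335.872 180.288] [(array([323.1364, 146.0303]), array([312, 138,  23,  17, 330], dtype=int32), array([0.6261, 0.2876])), (array([324.0887, 167.6774]), array([311, 159,  26,  13, 124], dtype=int32), array([0.6117, 0.2112]))]
```

servo_tool:
  series:
    - [0.2,-0.2,0,0,0,0,0]
    - [0.4,-0.4,0,0,0,0,0]
    - [0.6,-0.6,0,0,0,0,0]
    - [0.8,-0.8,0,0,0,0,0]
    - [1,-1,0,0,0,0,0]
    - [1,-1,0,0,0,0,0]
  newtons: 40

```text
time: 2.5
tool_pos: [0.4452, 0.4551, 0.2314]
tcp_rot: [0.703, 3.06, -0.002]
wrist_force: [0.4, 0.6, 0.4]
width: 1.003
grip_force: 0.0
```

servo_tool:
  series:
    - [0.2,-0.2,0,0,0,0,0]
    - [0.4,-0.4,0,0,0,0,0]
    - [0.6,-0.6,0,0,0,0,0]
    - [0.8,-0.8,0,0,0,0,0]
    - [1,-1,0,0,0,0,0]
    - [1,-1,0,0,0,0,0]

```text
time: 3.1
tool_pos: [0.5948, 0.3053, 0.2312]
tcp_rot: [0.703, 3.06, -0.001]
wrist_force: [0.3, 0.2, 0.0]
width: 1.002
grip_force: 0.0
```

servo_tool:
  series:
    - [0.1,-0.08,-0.2,0,0,0,0]
    - [0.22,-0.16,-0.4,0,0,0,0]
    - [0.22,-0.16,-0.47,0,0,0,0]
    - [0.22,-0.16,-0.47,0,0,0,0]
    - [0.22,-0.16,-0.47,0,0,0,0]

```text
time: 3.6
tool_pos: [0.6241, 0.286, 0.1614]
tcp_rot: [-0.695, -3.064, -0.001]
wrist_force: [-0.2, 0.8, 0.2]
width: 1.003
grip_force: 0.0
```

```bash
cat > w.py <<'E'
from h import *
import sys
np.set_printoptions(precision=4,suppress=True)
# saturated cap colour seen by wrist camera -> axis xy at cap-top height z; also TCP projected at that height
def cap(col,z=.079,n="wrist",name=None):
    C=cam(n); im=bot.read_camera(n)
    if name: save(name,im)
    r=bot.mark_of(f"jar_{col}_center",n); s=bot.read_state()
    print("tcp",s["tool_pos"],"rot",s["tcp_rot"],"t",s["time"])
    for x in r[:1]: print(col,"mark",x["score"],onz(n,(x["at"][1]*640,x["at"][0]*480),z-.0375,C))
def tray(col,n="wrist"):
    C=cam(n); r=bot.trace("tray_"+col,n)
    for x in r[:1]:
        c=cv2.findContours(x["mask"].astype(np.uint8),0,1)[0]; c=max(c,key=cv2.contourArea)[:,0]
        w=np.array([onz(n,p,.012,C)[:2] for p in c],np.float32); q=cv2.minAreaRect(w*1000); print("tray",col,x["score"],np.array(q[0]),np.array(q[1]))
E
python3 - <<'E'
from w import *
cap("yellow",name="w1.png"); tray("red"); C=cam("wrist"); print(-C[2].T@C[3]); print(proj("wrist",[.625,.285,.079]))
E
```

```text
tcp [0.625  0.2862 0.1629] rot [0.6937 3.0618 0.0031] t 3.7
tray red 0.71 [630.7623 282.5002] [93.0909 92.5458]
[0.5488 0.3223 0.3064]
[316.3483 250.3104]
```

View pics/w1.png

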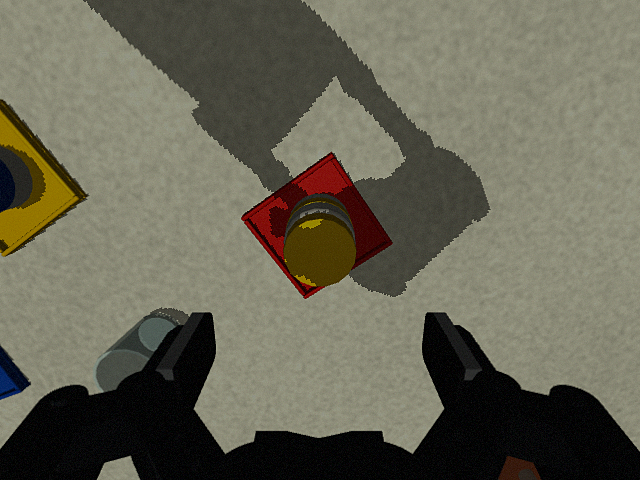

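The wrist picture shows the yellow cap centred at about (320,252), midway between the fingers (columns 213 and 425). That agrees with the overhead measurement to about 2 mm. Going down to grasp.

servo_tool:
  series:
    - [0,0,-0.2,0,0,0,0]
    - [0,0,-0.4,0,0,0,0]
    - [0,0,-0.6,0,0,0,0]
    - [0,0,-0.75,0,0,0,0]
    - [0,0,-0.87,0,0,0,0]
    - [0,0,-0.92,0,0,0,0]
    - [0,0,-0.92,0,0,0,0]
    - [0,0,-0.92,0,0,0,0.2]
    - [0,0,-0.92,0,0,0,0.4]
    - [0,0,-0.92,0,0,0,0.6]
    - [0,0,-0.92,0,0,0,0.6]
    - [0,0,-0.92,0,0,0,0.6]
    - [0,0,-0.92,0,0,0,0.6]
    - [0,0,-0.92,0,0,0,0.6]
  newtons: 30

```text
time: 5.15
tool_pos: [0.6261, 0.2854, 0.0248]
tcp_rot: [0.695, 3.061, 0.003]
wrist_force: [0.7, 0.3, 4.8]
width: 0.595
grip_force: 32.2
```

servo_tool:
  series:
    - [0,0,0.05,0,0,0,0.6]
    - [0,0,0.15,0,0,0,0.6]
    - [0,0,0.3,0,0,0,0.6]
    - [0,0,0.5,0,0,0,0.6]
    - [0,0,0.7,0,0,0,0.6]
    - [0,0,0.85,0,0,0,0.6]
    - [-0.02,-0.06,0.9,0,0,0,0.6]
    - [-0.06,-0.2,0.9,0,0,0,0.6]
    - [-0.12,-0.4,0.9,0,0,0,0.6]
    - [-0.18,-0.6,0.9,0,0,0,0.6]
    - [-0.24,-0.8,0.9,0,0,0,0.6]
    - [-0.29,-0.95,0.9,0,0,0,0.6]

```text
time: 6.35
tool_pos: [0.5791, 0.1398, 0.1566]
tcp_rot: [-0.696, -3.061, 0.003]
wrist_force: [0.1, -0.1, -0.5]
width: 0.595
grip_force: 31.6
```

servo_tool:
  series:
    - [-0.06,-0.2,0,0,0,0,0.6]
    - [-0.12,-0.4,0,0,0,0,0.6]
    - [-0.18,-0.6,0,0,0,0,0.6]
    - [-0.24,-0.8,0,0,0,0,0.6]
    - [-0.29,-0.95,0,0,0,0,0.6]

```text
time: 6.85
tool_pos: [0.5355, -0.0023, 0.1568]
tcp_rot: [-0.697, -3.061, 0.002]
wrist_force: [-0.4, -0.2, -1.5]
width: 0.596
grip_force: 31.7
```

servo_tool:
  series:
    - [-0.06,-0.2,0,0,0,0,0.6]
    - [-0.12,-0.4,0,0,0,0,0.6]
    - [-0.18,-0.6,0,0,0,0,0.6]
    - [-0.24,-0.8,0,0,0,0,0.6]
    - [-0.29,-0.95,0,0,0,0,0.6]

```text
time: 7.35
tool_pos: [0.492, -0.1444, 0.1569]
tcp_rot: [-0.697, -3.061, 0.001]
wrist_force: [-0.5, 0.2, -1.1]
width: 0.598
grip_force: 31.7
```

servo_tool:
  series:
    - [-0.06,-0.2,0,0,0,0,0.6]
    - [-0.12,-0.4,0,0,0,0,0.6]
    - [-0.18,-0.6,0,0,0,0,0.6]
    - [-0.24,-0.8,0,0,0,0,0.6]
    - [-0.28,-0.92,0,0,0,0,0.6]
    - [-0.28,-0.95,0,0,0,0,0.6]
    - [-0.28,-0.95,0,0,0,0,0.6]
    - [-0.28,-0.95,0,0,0,0,0.6]

```text
time: 8.15
tool_pos: [0.4517, -0.2844, 0.1573]
tcp_rot: [-0.696, -3.062, -0.001]
wrist_force: [0.8, 0.1, -1.5]
width: 0.599
grip_force: 31.7
```

Run:
```python
from w import *
cap("yellow",name="w2.png"); tray("grey"); s=bot.read_state(); print(s["width"],s["grip_force"])
```

```text
tcp [ 0.4521 -0.2842  0.1575] rot [-0.6942 -3.0633 -0.0008] t 8.25
yellow mark 0.56 [ 0.444  -0.2791  0.0415]
tray grey 0.86 [ 453.2554 -285.08  ] [93.7887 93.4845]
0.5958549859924203 31.690895719220862
```

View pics/w2.png

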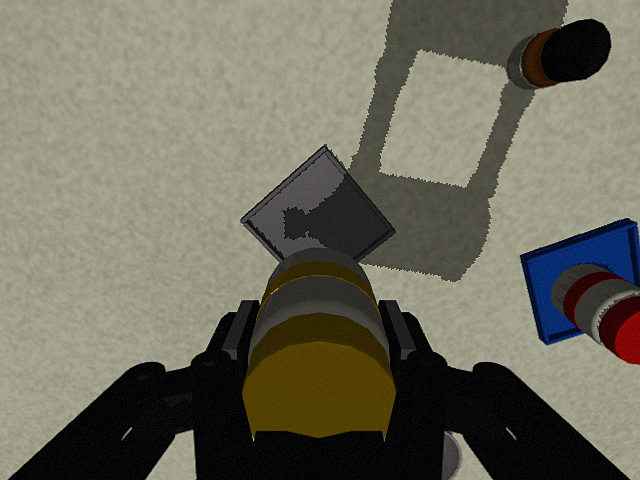

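The yellow jar hangs upright between the pads, with the grey tray below at (320,220). Wrist-camera tray centre (0.453,-0.285) agrees. Lowering.

servo_tool:
  series:
    - [0,0,-0.15,0,0,0,0.6]
    - [0,0,-0.33,0,0,0,0.6]
    - [0,0,-0.5,0,0,0,0.6]
    - [0,0,-0.65,0,0,0,0.6]
    - [0,0,-0.75,0,0,0,0.6]
    - [0,0,-0.82,0,0,0,0.6]
    - [0,0,-0.86,0,0,0,0.6]
    - [0,0,-0.88,0,0,0,0.6]
    - [0,0,-0.9,0,0,0,0.6]
    - [0,0,-0.9,0,0,0,0.6]
    - [0,0,-0.9,0,0,0,0.6]

```text
time: 9.4
tool_pos: [0.4528, -0.2857, 0.0248]
tcp_rot: [0.696, 3.062, -0.0]
wrist_force: [-3.7, 1.7, 7.2]
width: 0.597
grip_force: 32.5
```

servo_tool:
  series:
    - [0,0,0,0,0,0,0.5]
    - [0,0,0,0,0,0,0.35]
    - [0,0,0,0,0,0,0.2]
    - [0,0,0,0,0,0,0]
    - [0,0,0,0,0,0,0]
    - [0,0,0,0,0,0,0]
    - [0,0,0.15,0,0,0,0]
    - [0,0,0.35,0,0,0,0]
    - [0,0,0.6,0,0,0,0]
    - [0,0,0.9,0,0,0,0]
    - [0.13,0.16,0.92,0,0,0,0]
    - [0.26,0.31,0.92,0,0,0,0]
    - [0.4,0.47,0.92,0,0,0,0]
    - [0.52,0.62,0.92,0,0,0,0]

```text
time: 10.8
tool_pos: [0.531, -0.1914, 0.161]
tcp_rot: [0.696, 3.063, -0.0]
wrist_force: [-0.4, 0.4, 0.2]
width: 1.002
grip_force: 0.0
```

servo_tool:
  series:
    - [0.13,0.16,0,0,0,0,0]
    - [0.26,0.31,0,0,0,0,0]
    - [0.4,0.47,0,0,0,0,0]
    - [0.52,0.61,0,0,0,0,0]
    - [0.52,0.61,0,0,0,0,0]
    - [0.52,0.61,0,0,0,0,0]

```text
time: 11.4
tool_pos: [0.6081, -0.1003, 0.1603]
tcp_rot: [-0.693, -3.063, 0.001]
wrist_force: [0.7, 0.1, -0.5]
width: 1.0
grip_force: 0.0
```

Run:
```python
from w import *
cap("red",name="w3.png"); tray("blue"); save("side1.png",bot.read_camera("side"))
r=bot.mark_of("jar_yellow_center","side"); print([(x["score"],onz("side",(x["at"][1]*640,x["at"][0]*480),.0415)) for x in r])
w=cv2.imread("pics/w3.png"); s=cv2.imread("pics/side1.png")
cv2.imwrite("pics/c3.png",np.hstack([cv2.resize(w,(400,300)),cv2.resize(s,(400,300))]))
```

```text
tcp [ 0.6075 -0.1013  0.1604] rot [-0.6962 -3.0625  0.0007] t 11.5
tray blue 0.59 [603.8186 -96.9302] [93.6104 94.337 ]
[(0.94, array([ 0.4506, -0.2811,  0.0415]))]
```

View pics/c3.png

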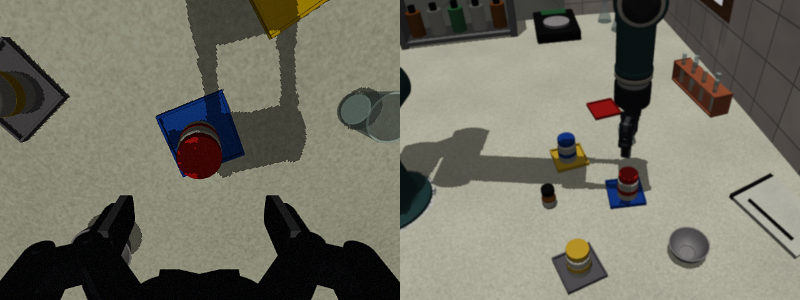

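Yellow jar stands upright in the grey tray (right panel 578,253). The red cap sits midway between the fingers at the same image place as before. Grasping the red jar.

servo_tool:
  series:
    - [0,0,-0.2,0,0,0,0]
    - [0,0,-0.4,0,0,0,0]
    - [0,0,-0.6,0,0,0,0]
    - [0,0,-0.75,0,0,0,0]
    - [0,0,-0.87,0,0,0,0]
    - [0,0,-0.92,0,0,0,0]
    - [0,0,-0.92,0,0,0,0]
    - [0,0,-0.92,0,0,0,0.2]
    - [0,0,-0.92,0,0,0,0.4]
    - [0,0,-0.92,0,0,0,0.6]
    - [0,0,-0.92,0,0,0,0.6]
    - [0,0,-0.92,0,0,0,0.6]
    - [0,0,-0.92,0,0,0,0.6]
    - [0,0,-0.92,0,0,0,0.6]

```text
time: 13.05
tool_pos: [0.6096, -0.1011, 0.0246]
tcp_rot: [0.695, 3.061, -0.0]
wrist_force: [-0.2, -0.5, 6.3]
width: 0.602
grip_force: 31.9
```

servo_tool:
  series:
    - [0,0,0.05,0,0,0,0.6]
    - [0,0,0.15,0,0,0,0.6]
    - [0,0,0.3,0,0,0,0.6]
    - [0,0,0.5,0,0,0,0.6]
    - [0,0,0.7,0,0,0,0.6]
    - [0,0,0.85,0,0,0,0.6]
    - [0,0.06,0.9,0,0,0,0.6]
    - [0.01,0.2,0.9,0,0,0,0.6]
    - [0.02,0.4,0.9,0,0,0,0.6]
    - [0.03,0.6,0.9,0,0,0,0.6]
    - [0.05,0.8,0.9,0,0,0,0.6]

```text
time: 14.15
tool_pos: [0.6145, 0.0209, 0.157]
tcp_rot: [-0.696, -3.062, 0.0]
wrist_force: [-0.5, -0.0, -1.6]
width: 0.603
grip_force: 31.5
```

servo_tool:
  series:
    - [0.01,0.2,0,0,0,0,0.6]
    - [0.02,0.4,0,0,0,0,0.6]
    - [0.03,0.6,0,0,0,0,0.6]
    - [0.04,0.8,0,0,0,0,0.6]
    - [0.05,0.9,0,0,0,0,0.6]

```text
time: 14.65
tool_pos: [0.622, 0.157, 0.1569]
tcp_rot: [-0.692, -3.062, -0.0]
wrist_force: [-0.6, 0.8, -0.5]
width: 0.596
grip_force: 31.5
```

servo_tool:
  series:
    - [0.01,0.2,0,0,0,0,0.6]
    - [0.02,0.4,0,0,0,0,0.6]
    - [0.03,0.6,0,0,0,0,0.6]
    - [0.04,0.75,0,0,0,0,0.6]
    - [0.04,0.84,0,0,0,0,0.6]
    - [0.04,0.84,0,0,0,0,0.6]
    - [0.04,0.84,0,0,0,0,0.6]

```text
time: 15.35
tool_pos: [0.6288, 0.2795, 0.1573]
tcp_rot: [-0.695, -3.063, 0.002]
wrist_force: [0.5, -0.2, -0.8]
width: 0.602
grip_force: 31.6
```

Run:
```python
from w import *
cap("red"); tray("red"); bot.read_camera("top"); tray("red","top")
```

```text
tcp [0.6291 0.2789 0.1576] rot [-0.6973 -3.0629  0.0014] t 15.45
tray red 0.79 [629.7775 281.4685] [93.6048 92.5887]
tray red 0.91 [627.9578 279.7626] [95.2524 94.3859]
```

servo_tool:
  series:
    - [0,0,-0.15,0,0,0,0.6]
    - [0,0,-0.33,0,0,0,0.6]
    - [0,0,-0.5,0,0,0,0.6]
    - [0,0,-0.65,0,0,0,0.6]
    - [0,0,-0.75,0,0,0,0.6]
    - [0,0,-0.82,0,0,0,0.6]
    - [0,0,-0.86,0,0,0,0.6]
    - [0,0,-0.88,0,0,0,0.6]
    - [0,0,-0.9,0,0,0,0.6]
    - [0,0,-0.9,0,0,0,0.6]
    - [0,0,-0.9,0,0,0,0.6]

```text
time: 16.7
tool_pos: [0.63, 0.2806, 0.0246]
tcp_rot: [0.695, 3.062, 0.002]
wrist_force: [-3.1, -0.9, 5.4]
width: 0.601
grip_force: 32.1
```

servo_tool:
  series:
    - [0,0,0,0,0,0,0.5]
    - [0,0,0,0,0,0,0.35]
    - [0,0,0,0,0,0,0.2]
    - [0,0,0,0,0,0,0]
    - [0,0,0,0,0,0,0]
    - [0,0,0,0,0,0,0]
    - [0,0,0.15,0,0,0,0]
    - [0,0,0.35,0,0,0,0]
    - [0,0,0.6,0,0,0,0]
    - [0,0,0.9,0,0,0,0]
    - [-0.13,-0.18,0.92,0,0,0,0]
    - [-0.26,-0.36,0.92,0,0,0,0]
    - [-0.38,-0.54,0.92,0,0,0,0]
    - [-0.5,-0.71,0.92,0,0,0,0]

```text
time: 18.1
tool_pos: [0.5533, 0.1728, 0.1609]
tcp_rot: [0.695, 3.063, -0.0]
wrist_force: [-0.4, -0.6, -0.2]
width: 1.004
grip_force: 0.0
```

servo_tool:
  series:
    - [-0.13,-0.18,0,0,0,0,0]
    - [-0.26,-0.36,0,0,0,0,0]
    - [-0.38,-0.54,0,0,0,0,0]
    - [-0.51,-0.71,0,0,0,0,0]
    - [-0.51,-0.71,0,0,0,0,0]
    - [-0.51,-0.71,0,0,0,0,0]

```text
time: 18.7
tool_pos: [0.4777, 0.067, 0.161]
tcp_rot: [0.698, 3.062, 0.001]
wrist_force: [0.1, -0.0, 0.3]
width: 1.0
grip_force: 0.0
```

```bash
cat > v.py <<'E'
from w import *
i=sys.argv[1]
cap(sys.argv[2],name=f"w{i}.png"); tray(sys.argv[3]); save(f"side_{i}.png",bot.read_camera("side"))
for c in sys.argv[4:]:
    r=bot.mark_of(f"jar_{c}_center","side"); print(c,[(x["score"],onz("side",(x["at"][1]*640,x["at"][0]*480),.0415)) for x in r])
w=cv2.imread(f"pics/w{i}.png"); s=cv2.imread(f"pics/side_{i}.png")
cv2.imwrite(f"pics/c{i}.png",np.hstack([cv2.resize(w,(400,300)),cv2.resize(s,(400,300))]))
E
python3 v.py 4 blue yellow red
```

```text
tcp [0.4785 0.0677 0.1611] rot [0.6956 3.0626 0.0011] t 18.8
tray yellow 0.85 [482.9845  67.7557] [93.9244 92.8255]
red [(0.98, array([0.6248, 0.2811, 0.0415]))]
```

View pics/c4.png

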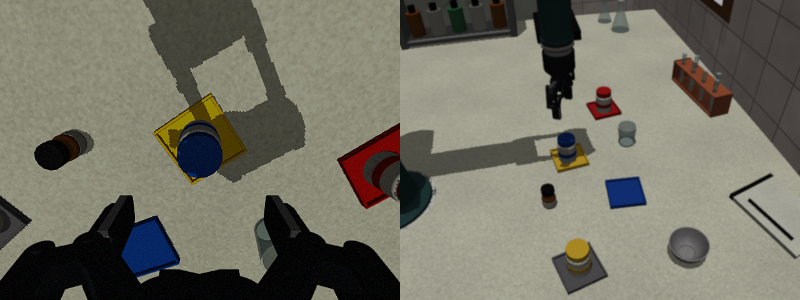

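The red jar is in the red tray. The blue cap is midway between the fingers (wrist panel 199,157), as in the earlier grasps. Grasping blue and carrying it to the blue tray.

servo_tool:
  series:
    - [0,0,-0.2,0,0,0,0]
    - [0,0,-0.4,0,0,0,0]
    - [0,0,-0.6,0,0,0,0]
    - [0,0,-0.75,0,0,0,0]
    - [0,0,-0.87,0,0,0,0]
    - [0,0,-0.92,0,0,0,0]
    - [0,0,-0.92,0,0,0,0]
    - [0,0,-0.92,0,0,0,0.2]
    - [0,0,-0.92,0,0,0,0.4]
    - [0,0,-0.92,0,0,0,0.6]
    - [0,0,-0.92,0,0,0,0.6]
    - [0,0,-0.92,0,0,0,0.6]
    - [0,0,-0.92,0,0,0,0.6]
    - [0,0,-0.92,0,0,0,0.6]

```text
time: 20.35
tool_pos: [0.479, 0.0673, 0.0242]
tcp_rot: [0.695, 3.061, 0.001]
wrist_force: [-0.6, 0.1, 5.7]
width: 0.599
grip_force: 32.0
```

servo_tool:
  series:
    - [0,0,0.05,0,0,0,0.6]
    - [0,0,0.15,0,0,0,0.6]
    - [0,0,0.3,0,0,0,0.6]
    - [0,0,0.5,0,0,0,0.6]
    - [0,0,0.7,0,0,0,0.6]
    - [0,0,0.85,0,0,0,0.6]
    - [0.04,-0.05,0.9,0,0,0,0.6]
    - [0.15,-0.19,0.9,0,0,0,0.6]
    - [0.28,-0.36,0.9,0,0,0,0.6]
    - [0.4,-0.52,0.9,0,0,0,0.6]

```text
time: 21.35
tool_pos: [0.5378, -0.0121, 0.1569]
tcp_rot: [-0.695, -3.063, 0.001]
wrist_force: [0.7, -0.2, -1.5]
width: 0.6
grip_force: 31.6
```

servo_tool:
  series:
    - [0.13,-0.17,0,0,0,0,0.6]
    - [0.26,-0.34,0,0,0,0,0.6]
    - [0.38,-0.49,0,0,0,0,0.6]
    - [0.44,-0.57,0,0,0,0,0.6]
    - [0.44,-0.57,0,0,0,0,0.6]
    - [0.44,-0.57,0,0,0,0,0.6]

```text
time: 21.95
tool_pos: [0.6026, -0.096, 0.1568]
tcp_rot: [-0.696, -3.061, -0.001]
wrist_force: [-0.4, 0.8, -0.6]
width: 0.595
grip_force: 31.6
```

Run:
```python
from w import *
cap("blue"); tray("blue"); bot.read_camera("top"); tray("blue","top"); bot.read_camera("side"); tray("blue","side")
```

```text
tcp [ 0.6026 -0.0953  0.1572] rot [-0.6946 -3.0622 -0.0005] t 22.05
tray blue 0.61 [ 605.1091 -100.771 ] [102.5474  94.9327]
```

servo_tool:
  series:
    - [0,0,-0.15,0,0,0,0.6]
    - [0,0,-0.33,0,0,0,0.6]
    - [0,0,-0.5,0,0,0,0.6]
    - [0,0,-0.65,0,0,0,0.6]
    - [0,0,-0.75,0,0,0,0.6]
    - [0,0,-0.82,0,0,0,0.6]
    - [0,0,-0.86,0,0,0,0.6]
    - [0,0,-0.88,0,0,0,0.6]
    - [0,0,-0.9,0,0,0,0.6]
    - [0,0,-0.9,0,0,0,0.6]
    - [0,0,-0.9,0,0,0,0.6]

```text
time: 23.4
tool_pos: [0.6048, -0.0965, 0.0243]
tcp_rot: [0.696, 3.061, 0.0]
wrist_force: [-1.0, 0.3, 4.2]
width: 0.6
grip_force: 32.1
```

servo_tool:
  series:
    - [0,0,0,0,0,0,0.5]
    - [0,0,0,0,0,0,0.35]
    - [0,0,0,0,0,0,0.2]
    - [0,0,0,0,0,0,0]
    - [0,0,0,0,0,0,0]
    - [0,0,0,0,0,0,0]
    - [0,0,0.15,0,0,0,0]
    - [0,0,0.35,0,0,0,0]
    - [0,0,0.6,0,0,0,0]
    - [0,0,0.9,0,0,0,0]
    - [-0.13,-0.16,0.92,0,0,0,0]
    - [-0.26,-0.32,0.92,0,0,0,0]
    - [-0.38,-0.48,0.92,0,0,0,0]
    - [-0.5,-0.63,0.92,0,0,0,0]

```text
time: 24.8
tool_pos: [0.5279, -0.1916, 0.161]
tcp_rot: [0.695, 3.063, -0.0]
wrist_force: [-0.3, -0.2, -0.3]
width: 1.002
grip_force: 0.0
```

servo_tool:
  series:
    - [-0.13,-0.16,0,0,0,0,0]
    - [-0.26,-0.32,0,0,0,0,0]
    - [-0.38,-0.48,0,0,0,0,0]
    - [-0.51,-0.63,0,0,0,0,0]
    - [-0.51,-0.63,0,0,0,0,0]
    - [-0.51,-0.63,0,0,0,0,0]

```text
time: 25.4
tool_pos: [0.4519, -0.2856, 0.1608]
tcp_rot: [0.699, 3.063, 0.001]
wrist_force: [0.1, 0.9, -0.3]
width: 1.001
grip_force: 0.0
```

```bash
python3 v.py 5 yellow grey blue
```

```text
tcp [ 0.4526 -0.2848  0.1608] rot [0.6955 3.0633 0.0006] t 25.5
yellow mark 0.36 [ 0.604  -0.0994  0.0415]
tray grey 0.74 [ 453.5759 -284.4207] [93.0477 93.2978]
blue [(0.63, array([ 0.5967, -0.0964,  0.0415]))]
```

View pics/c5.png

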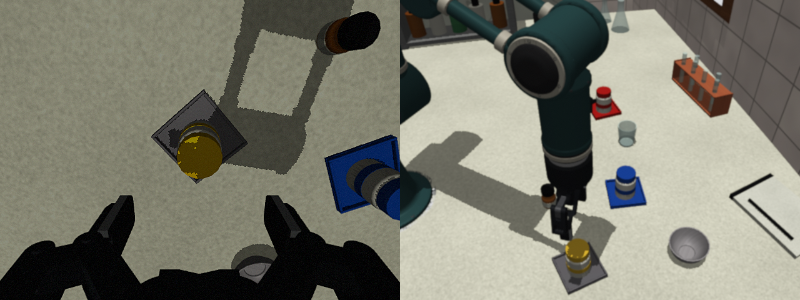

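The blue jar stands in the blue tray (right panel 625,183). The yellow cap is centred between the fingers over the grey tray. Last transfer.

servo_tool:
  series:
    - [0,0,-0.2,0,0,0,0]
    - [0,0,-0.4,0,0,0,0]
    - [0,0,-0.6,0,0,0,0]
    - [0,0,-0.75,0,0,0,0]
    - [0,0,-0.87,0,0,0,0]
    - [0,0,-0.92,0,0,0,0]
    - [0,0,-0.92,0,0,0,0]
    - [0,0,-0.92,0,0,0,0.2]
    - [0,0,-0.92,0,0,0,0.4]
    - [0,0,-0.92,0,0,0,0.6]
    - [0,0,-0.92,0,0,0,0.6]
    - [0,0,-0.92,0,0,0,0.6]
    - [0,0,-0.92,0,0,0,0.6]
    - [0,0,-0.92,0,0,0,0.6]

```text
time: 27.05
tool_pos: [0.4534, -0.2861, 0.0243]
tcp_rot: [0.695, 3.061, -0.002]
wrist_force: [0.2, 0.6, 6.1]
width: 0.594
grip_force: 32.2
```

servo_tool:
  series:
    - [0,0,0.05,0,0,0,0.6]
    - [0,0,0.15,0,0,0,0.6]
    - [0,0,0.3,0,0,0,0.6]
    - [0,0,0.5,0,0,0,0.6]
    - [0,0,0.7,0,0,0,0.6]
    - [0,0,0.85,0,0,0,0.6]
    - [0,0.06,0.9,0,0,0,0.6]
    - [0.02,0.2,0.9,0,0,0,0.6]
    - [0.03,0.4,0.9,0,0,0,0.6]
    - [0.05,0.6,0.9,0,0,0,0.6]
    - [0.06,0.75,0.9,0,0,0,0.6]

```text
time: 28.15
tool_pos: [0.46, -0.1703, 0.1569]
tcp_rot: [-0.695, -3.061, -0.002]
wrist_force: [-0.1, 0.7, -0.5]
width: 0.592
grip_force: 31.6
```

servo_tool:
  series:
    - [0.02,0.2,0,0,0,0,0.6]
    - [0.04,0.4,0,0,0,0,0.6]
    - [0.05,0.6,0,0,0,0,0.6]
    - [0.07,0.8,0,0,0,0,0.6]

```text
time: 28.55
tool_pos: [0.4702, -0.0509, 0.157]
tcp_rot: [-0.696, -3.062, -0.0]
wrist_force: [0.6, -0.8, -0.8]
width: 0.595
grip_force: 31.7
```

servo_tool:
  series:
    - [0.02,0.2,0,0,0,0,0.6]
    - [0.04,0.4,0,0,0,0,0.6]
    - [0.05,0.6,0,0,0,0,0.6]
    - [0.07,0.74,0,0,0,0,0.6]
    - [0.07,0.8,0,0,0,0,0.6]
    - [0.07,0.8,0,0,0,0,0.6]
    - [0.07,0.8,0,0,0,0,0.6]

```text
time: 29.25
tool_pos: [0.4815, 0.0668, 0.1574]
tcp_rot: [-0.695, -3.063, 0.001]
wrist_force: [0.4, -0.6, -0.5]
width: 0.593
grip_force: 31.7
```

Run:
```python
from w import *
cap("yellow"); tray("yellow"); print(bot.read_state()["width"])
```

```text
tcp [0.4818 0.0663 0.1576] rot [-0.6974 -3.0628  0.0009] t 29.35
tray yellow 0.64 [482.5628  66.4892] [93.6348 93.5078]
0.5963187338395806
```

servo_tool:
  series:
    - [0,0,-0.15,0,0,0,0.6]
    - [0,0,-0.33,0,0,0,0.6]
    - [0,0,-0.5,0,0,0,0.6]
    - [0,0,-0.65,0,0,0,0.6]
    - [0,0,-0.75,0,0,0,0.6]
    - [0,0,-0.82,0,0,0,0.6]
    - [0,0,-0.86,0,0,0,0.6]
    - [0,0,-0.88,0,0,0,0.6]
    - [0,0,-0.9,0,0,0,0.6]
    - [0,0,-0.9,0,0,0,0.6]
    - [0,0,-0.9,0,0,0,0.6]

```text
time: 30.5
tool_pos: [0.4829, 0.0671, 0.0244]
tcp_rot: [0.696, 3.063, -0.0]
wrist_force: [-1.8, -1.7, 4.8]
width: 0.596
grip_force: 32.3
```

servo_tool:
  series:
    - [0,0,0,0,0,0,0.5]
    - [0,0,0,0,0,0,0.35]
    - [0,0,0,0,0,0,0.2]
    - [0,0,0,0,0,0,0]
    - [0,0,0,0,0,0,0]
    - [0,0,0,0,0,0,0]
    - [0,0,0.15,0,0,0,0]
    - [0,0,0.35,0,0,0,0]
    - [0,0,0.6,0,0,0,0]
    - [0,0,0.9,0,0,0,0]
    - [0,0.2,1,0,0,0,0]
    - [0,0.4,1,0,0,0,0]
    - [0,0.7,1,0,0,0,0]
    - [0,1,1,0,0,0,0]

```text
time: 31.9
tool_pos: [0.4823, 0.2184, 0.1732]
tcp_rot: [0.698, 3.062, 0.001]
wrist_force: [-0.5, -0.9, 0.3]
width: 1.001
grip_force: 0.0
```

servo_tool:
  series:
    - [0,0.2,0.2,0,0,0,0]
    - [0,0.5,0.4,0,0,0,0]
    - [0,0.8,0.4,0,0,0,0]
    - [0,1,0.4,0,0,0,0]
    - [0,1,0.4,0,0,0,0]
    - [0,1,0.4,0,0,0,0]

```text
time: 32.5
tool_pos: [0.4817, 0.3674, 0.2321]
tcp_rot: [-0.693, -3.063, 0.002]
wrist_force: [-0.5, 0.1, -0.4]
width: 1.002
grip_force: 0.0
```

Run:
```python
from w import *
save("top9.png",bot.read_camera("top")); save("side9.png",bot.read_camera("side"))
for n in("top","side"):
  for c in("red","blue","yellow"):
    r=bot.mark_of(f"jar_{c}_center",n)[:1]; print(n,c,[(x["score"],onz(n,(x["at"][1]*640,x["at"][0]*480),.0415)) for x in r])
for o,z in(("beaker",.0325),("sample_bottle",.03),("bowl",.02)):
    r=bot.mark_of(o+"_center","side")[:1]; print(o,[onz("side",(x["at"][1]*640,x["at"][0]*480),z) for x in r])
cv2.imwrite("pics/c9.png",np.hstack([cv2.resize(cv2.imread(f"pics/{k}9.png"),(400,300)) for k in("top","side")]))
```

```text
top red [(0.96, array([0.6302, 0.2756, 0.0415]))]
top blue [(0.8, array([ 0.6027, -0.0936,  0.0415]))]
top yellow [(0.8, array([0.4867, 0.0621, 0.0415]))]
side red [(0.95, array([0.6279, 0.2777, 0.0415]))]
side blue [(0.82, array([ 0.6004, -0.0941,  0.0415]))]
side yellow [(0.66, array([0.6586, 0.0894, 0.0415]))]
beaker [array([0.655 , 0.0953, 0.0325])]
sample_bottle [array([ 0.4047, -0.0933,  0.03  ])]
bowl [array([ 0.7003, -0.2952,  0.02  ])]
```

View pics/c9.png

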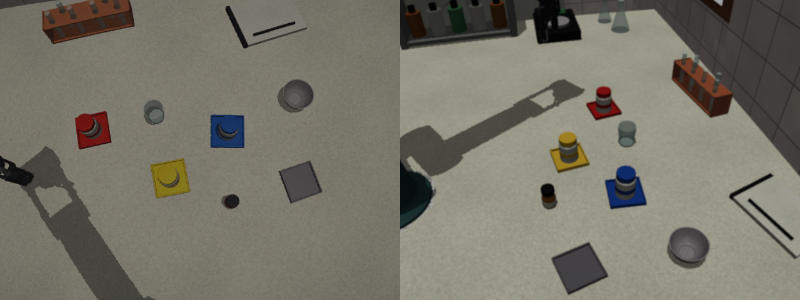

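Each jar stands upright in the middle of its own tray, the grey tray (right panel 580,267) is empty and the bystanders have not moved. Handing in.

```bash
python3 -c "
from workcell import bot; print(bot.finish_job())"
```

```text
the job is handed in; nothing more can be done
None
```

The job is handed in: in the last pictures each jar stood upright near the middle of the tray matching its cap, the grey tray was empty and the bystanders had not moved, with about 33 s of the 104 s used; the hand-in returned no verdict.

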